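Snap the pestle and the mallet into the clip rack

ROBOT

A 6-joint arm with a two-finger parallel gripper is mounted at the origin on the work surface. World frame = base frame: x ahead of the robot, y to its left, z up, the work surface at z = 0. Lengths are in m, angles in rad, forces in N, time in s.
With the tool pointing down it reaches from about 0.25 to 0.775 m from the base axis. Payload 4 kg.
Tool frame: the origin (TCP) lies between the finger pads; the fingertips stand 17 mm ahead of it and the grasp point (between the pads) lies 2 mm behind it; y points along the fingers, z is the direction in which the jaws open and shut, and the axes are right-handed (so a half turn about y gives the same grasp; the last joint's range is limited). The gripper opens to 94 mm and grips with 3 to 60 N. Pads are 16 mm wide; open, the fingers measure 119 mm over their backs; the gripper's body (75 mm by 177 mm) begins 78 mm behind the grasp point.
Start: joints at [1.105, 0.087, 1.371, -0, 1.684, -0.103], TCP at [0.195, 0.514, 0.223] pointing down, gripper open.
Joint ranges: [-3.1, 3.1], [-0.76, 2.03], [0.27, 2.55], [-1.08, 4.22], [0.17, 2.65], [-2.57, 2.57]. Speed limits (rad/s): [2.79, 2.79, 3.14, 3.14, 3.14, 3.14].

INTERFACE

Orientations are given as a rotation vector (axis times angle).
In Python, from workcell import state, snapshot, finish_job, find_in gives the robot as it stands. The module is installed in compiled form; this text tells all that it offers.
- The arm moves only by the shell command python3 -m inch 'ROWS' [OPENING] [FORCE]. ROWS is JSON, a list of rows, each a list of 2 entries, a list of its own where there are three numbers: the shift along the tool's x, y, z in m, then the turn about the tool's y in degrees. In form: [[[tx, ty, tz], turn], ...]. A call has 1 to 5 rows; each row is the pose to reach, as a shift and turn from the pose commanded when the call began, along the tool's axes at that moment; what a row does not reach only later rows make up. A row lasts 1/10 s, in which the tool goes at most 50 mm and 8.59 degrees, less where a joint would pass 70% of its speed; a pose out of reach is approached as far as the arm can. A call with a gripper value outside its range is refused whole. OPENING is the opening, from 0 (shut) to 1 (fully open), set as the call begins (- or left out, the last holds). The fingers move at their own pace and stop on an object; FORCE is the grip in N (left out, the last holds). Time passes only in rows, so rows that repeat a pose let the fingers close. It gives the time, the measured TCP pose, the force and the opening at its end, in the units of the state.
- state(): the state, without advancing time (a new reading comes with each control period).
- snapshot(name): name is "side" or "top" or "wrist"; returns a dict with "img" (480x640x3 uint8, red, green, blue), "mtx" (3x3 intrinsics, pixels), "R" (3x3) and "t" (3): a world point X has camera coordinates R X + t. Camera axes: x right, y down, z forward; pixel columns grow to the right and rows downward; lengths in m; the calibration is good to about 2 mm. The wrist camera is an equidistant fisheye: a pixel r from the principal point sees the ray r / f radians off the axis. A picture is of the moment at which its call begins. There is no depth.
- finish_job(): hands the job in, once; it reports no verdict.
Trained networks look in a picture, given as the dict that the camera call returned (one of the last four; its "shot" number tells which), for a name from the list of things; names that differ only in an ending like _2 or _b are one class to them, and where a whole thing is asked for, a point or a joint stands for the part that bears it (a point fixed in the world has none). Each returns a list of dicts, best first, with "conf" (0 to 1); they miss things now and then, are a little off and sometimes report something else, mostly with a low value. They report only what shows in the picture. A call takes as long as a camera call. They do not tell look-alikes from the thing itself.
- find_in(picture, target): "position" ([column, row] in pixels, amid what is visible of it).
The state is a dict: "time_s": time; "joints": joint angles; "joint_vel": joint speeds; "joint_torque": joint torques, N m; "tool_pos": TCP position; "orientation": TCP orientation; "ft_force": force on the tool from outside, world axes, zero at the start; "ft_torque": the same for the moment, N m; "width": finger opening in m.
Only numpy, scipy, OpenCV 4.12 (cv2) and the standard library are available. Lean on these libraries where they do the work, as an engineer would, in place of code of your own. Each camera call takes 0.05 s, during which the arm holds its last target.

TASK

Put away the wooden pestle and the wooden meat mallet: press each one by its shaft down into the empty pair of spring clips that fits its thickness, until both clips have snapped shut over it and it lies fully home, and let go. Leave the spoon that is already in the rack and everything else on the slab where it is.

Things in the scene. Friction and masses are not known exactly. Their poses are not given: they have to be found in the camera images.
- pestle: Dark wooden pestle, 184 mm long, 0.16 kg, lying on the slab. Round shaft 30 mm thick between eight-sided ends 44 mm across flats: head at x = +65 to +105 mm, end cap at x = -79 to -65 mm; plain shaft of 130 mm between. x runs along the shaft towards the head. Origin under the shaft's middle, 22 mm below its axis.
- pestle_mid (a point): Point on the axis of the pestle's shaft, at the middle of the plain shaft; 22 mm above the slab at the start. Axes as the pestle's.
- mallet: Pale wooden T-shaped meat mallet, 178 mm long, 0.12 kg, lying on the slab. Round handle 20 mm thick; block head 36 (x) by 66 (y) by 40 mm (z) at x = +65 to +101 mm; eight-sided end cap 40 mm across flats at x = -77 to -65 mm; plain handle of 130 mm between. x runs along the handle towards the (heavy) head. Origin under the handle's middle, 20 mm below its axis.
- mallet_mid (a point): Point on the axis of the mallet's handle, at the middle of the plain handle; 20 mm above the slab at the start. Axes as the mallet's.
- rack: Fixed wooden board 135 (x) by 320 (y) by 12 mm thick on the slab, with three fixed clip stations side by side 97 mm apart along y, in any order. Each is a pair of upward-opening clips of slippery spring steel, each clip 20 mm long, centred 40 mm before and behind the station's middle; between them 60 mm is free for fingers, down to a 6 mm foot plate. Origin: centre of its underside.
- wide_clips: The station with the wider pair of clips, for the 30 mm pestle shaft; empty. The gap between the jaws' lips is 23 mm at rest; a clip is 50 mm wide (y) over its flares. Origin: middle of its underside, on top of the rack board; x along the shaft to be clipped, y along the row, z up.
- wide_clips_seat (a point): Where the middle of the pestle shaft's axis lies when fully home on its saddle: 57 mm above the slab, midway between the two clips; axes as the station's. Lips 12 mm higher, flares end 22 mm higher. A shaft only laid on the lips lies 20 mm too high. Pushing it home takes about 15 N for both clips together, mostly 20 to 8 mm above home; flares guide a shaft up to 5 mm off sideways.
- narrow_clips: The empty station with narrow clips, for the 20 mm mallet handle; too tight for the pestle. The gap between the jaws' lips is 14 mm at rest; a clip is 41 mm wide (y) over its flares. Origin and axes as for the wide clips.
- narrow_clips_seat (a point): Where the middle of the mallet handle's axis lies when fully home on its saddle: 57 mm above the slab, midway between the two clips; axes as the station's. Lips 9 mm higher, flares end 20 mm higher. A handle only laid on the lips lies 18 mm too high. Pushing it home takes about 15 N for both clips together; flares guide it up to 5 mm off sideways.
- used_clips: A station with the same narrow clips, already holding the spoon. Origin and axes as for the wide clips.
- spoon: Wooden spoon with a round handle 20 mm in diameter and a round flat bowl of 54 mm, 200 mm long, snapped into the used clips; leave it. Origin on its handle's axis, midway between the clips; x towards the bowl.
- mortar: Heavy grey stone mortar, 150 mm across and 85 mm high. Origin: centre of its underside. A bystander.
- mug: Blue enamel mug, 82 mm across and 80 mm high, handle at its own +y. Origin: centre of its underside. A bystander.
- jar: White plastic jar with a closed flip-top lid and a press button on it, 88 mm across and 123 mm high. Origin: centre of its underside. A bystander.
- dish: White bowl, 90 mm across and 40 mm high. Origin: centre of its underside. A bystander.
- bottle: Brown glass sauce bottle, 60 mm across and 190 mm high. Origin: centre of its underside. A bystander.
Not all that is in view belongs to the job. What is shaped like the mallet but purple or red is not meant.

How it is judged:
At the end, for the whole second after the job is handed in: The pestle lies at rest in the wide clips and the mallet in the free narrow clips: the middle of each shaft within 6 mm of its seat in height and sideways and within 20 mm along the shaft, the shaft within 0.1 rad of the clips' line (either way round), speed under 0.02 m/s; both released (x of pestle_mid in the frame of wide_clips_seat between -0.02 and 0.02 m and y of pestle_mid in the frame of wide_clips_seat between -0.006 and 0.006 m and z of pestle_mid in the frame of wide_clips_seat between -0.006 and 0.006 m and angle between the x axis of pestle and the x axis of wide_clips, either way round below 0.1 rad and linear speed of each of pestle, mallet below 0.02 m/s and x of mallet_mid in the frame of narrow_clips_seat between -0.02 and 0.02 m and y of mallet_mid in the frame of narrow_clips_seat between -0.006 and 0.006 m and z of mallet_mid in the frame of narrow_clips_seat between -0.006 and 0.006 m and angle between the x axis of mallet and the x axis of narrow_clips, either way round below 0.1 rad); the robot touches nothing.
It fails at once if the spoon is shifted by more than 20 mm (distance of spoon from where it was at the start of the episode above 0.02 m).
It fails at once if the mortar, mug, jar, dish or bottle is shifted by more than 30 mm (distance of any of mortar, mug, jar, dish, bottle from where it was at the start of the episode above 0.03 m).
It also fails if it takes over 69 s, if anything falls off the work surface, if the arm or the gripper's body presses on something with over 40 N, if the wrist force passes 120 N, or if a joint passes its speed limit or range.

## Working session

There is one attempt and no reset: what is moved stays moved. The work goes in short steps, Python scripts to look and compute and a shell command to move; the robot and the scene stay as the last step left them, time stands still between calls to the robot, and variables do not carry over. Pictures are saved under pics/ and viewed, and the job is handed in when it is done.

```bash
mkdir -p pics; ls; cat > h.py <<'E'
import numpy as np, cv2
from workcell import state, snapshot, finish_job, find_in
from scipy.spatial.transform import Rotation as Ro
def save(p,n,box=None,s=1):
    im=p["img"][:,:,::-1]
    if box: im=im[box[1]:box[3],box[0]:box[2]]
    if s!=1: im=cv2.resize(im,None,fx=s,fy=s,interpolation=cv2.INTER_CUBIC)
    cv2.imwrite("pics/"+n,im)
def ray(p,uv,fish=False):
    K=np.array(p["mtx"]);R=np.array(p["R"]);t=np.array(p["t"])
    x=(uv[0]-K[0,2])/K[0,0];y=(uv[1]-K[1,2])/K[1,1]
    if fish:
        r=np.hypot(x,y); d=np.array([x/r*np.sin(r),y/r*np.sin(r),np.cos(r)]) if r>0 else np.array([0,0,1.])
    else: d=np.array([x,y,1.])
    return -R.T@t, R.T@d
def onz(p,uv,z,fish=False):
    c,d=ray(p,uv,fish); return c+d*(z-c[2])/d[2]
def proj(p,X,fish=False):
    K=np.array(p["mtx"]);c=np.array(p["R"])@np.array(X)+np.array(p["t"])
    if fish:
        rr=np.hypot(c[0],c[1]);th=np.arctan2(rr,c[2]);m=c[:2]/rr*th
    else: m=c[:2]/c[2]
    return np.array([K[0,0]*m[0]+K[0,2],K[1,1]*m[1]+K[1,2]])
E
python3 - <<'E'
from h import *
print(state())
for n in ["top","side","wrist"]:
    p=snapshot(n); save(p,n+"0.png"); print(n,np.array(p["mtx"]).tolist(),(-np.array(p["R"]).T@np.array(p["t"])).round(3))
    for o in ["pestle","mallet","rack","wide_clips","narrow_clips","used_clips","spoon","mortar","mug","jar","dish","bottle"]:
        print(o,[(np.round(d["position"]).tolist(),round(d["conf"],2)) for d in find_in(p,o)[:4]])
E
```

```text
pics
{'time_s': 0.0, 'joints': array([ 1.10488227e+00,  8.79192085e-02,  1.37222946e+00, -1.53794655e-05,
        1.68360732e+00, -1.03103485e-01]), 'joint_vel': array([-0.00156822,  0.00053954, -0.00028667,  0.00181284,  0.00143167,
        0.00050337]), 'joint_torque': array([ 7.96164977e-05, -3.40200984e+01, -3.02418351e+01,  7.16751069e-02,
        3.35210713e-02, -1.74477718e-04]), 'tool_pos': array([0.19497669, 0.51373313, 0.22133629]), 'orientation': array([-1.55407152,  0.28521829, -0.28428306]), 'ft_force': array([ 0.6251042 , -0.49194978,  0.09814002]), 'ft_torque': array([-0.01170776, -0.03028109,  0.02217054]), 'width': 0.09416787983965387}
top [[446.8322782443145, 0.0, 310.5747012479652], [0.0, 446.8322782443145, 239.14137789802274], [0.0, 0.0, 1.0]] [ 0.282 -0.134  1.248]
pestle [([380.0, 231.0], 0.9)]
mallet [([324.0, 320.0], 0.61), ([307.0, 230.0], 0.58), ([250.0, 322.0], 0.56)]
rack [([210.0, 226.0], 0.62), ([203.0, 222.0], 0.23)]
wide_clips [([202.0, 224.0], 0.57), ([471.0, 252.0], 0.38)]
narrow_clips [([167.0, 224.0], 0.75)]
used_clips [([235.0, 231.0], 0.76)]
spoo
[... 524 characters left out ...]
[225.0, 227.0], 0.64)]
rack [([310.0, 213.0], 0.92)]
wide_clips [([314.0, 192.0], 0.86)]
narrow_clips [([310.0, 172.0], 0.93), ([317.0, 208.0], 0.55)]
used_clips [([317.0, 207.0], 0.59)]
spoon [([335.0, 198.0], 0.92)]
mortar [([411.0, 256.0], 0.84), ([387.0, 182.0], 0.74), ([313.0, 186.0], 0.67)]
mug [([380.0, 225.0], 0.61), ([318.0, 182.0], 0.15)]
jar [([346.0, 368.0], 0.82)]
dish [([249.0, 324.0], 0.56)]
bottle [([381.0, 180.0], 0.68)]
wrist [[371.64829954431775, 0.0, 319.1958515217045], [0.0, 371.64829954431775, 241.0267780870529], [0.0, 0.0, 1.0]] [0.128 0.541 0.386]
pestle []
mallet []
rack []
wide_clips []
narrow_clips []
used_clips []
spoon []
mortar []
mug []
jar []
dish []
bottle []
```

View pics/top0.png

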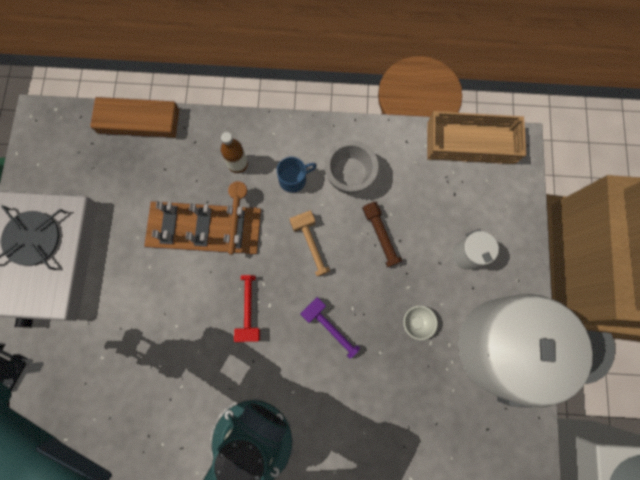

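View pics/side0.png

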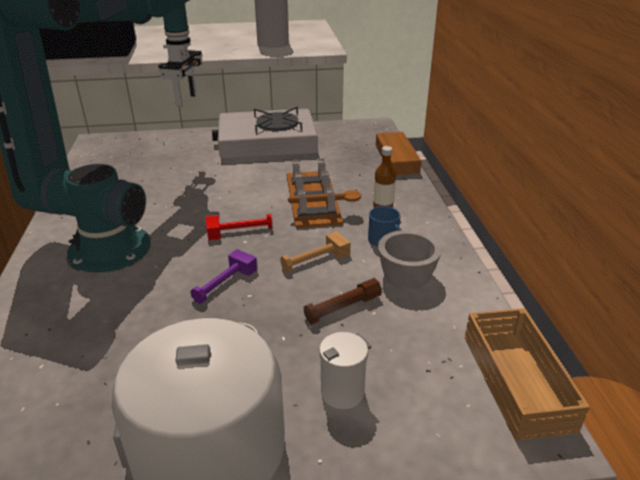

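View pics/wrist0.png

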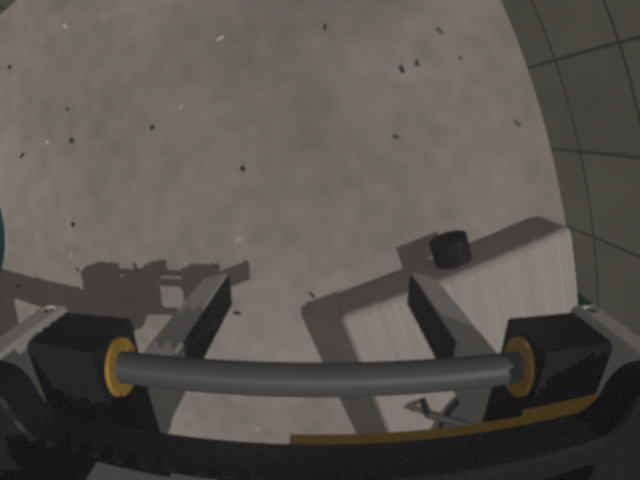

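Mallet-shaped candidates in the top view are pale wood at (310,243), red at (248,310) and purple at (330,328). Only the pale one fits the description. I'll confirm it, and look at the rack, in enlarged crops.

```bash
python3 - <<'E'
from h import *
p=snapshot("top"); save(p,"t1.png",(135,180,275,270),5.5)
save(p,"t2.png",(270,190,420,290),5.2)
q=snapshot("side"); save(q,"s1.png",(270,140,400,330),3.1)
np.save("top.npy",p,allow_pickle=True)
E
```

```text
(no output)
```

View pics/t1.png

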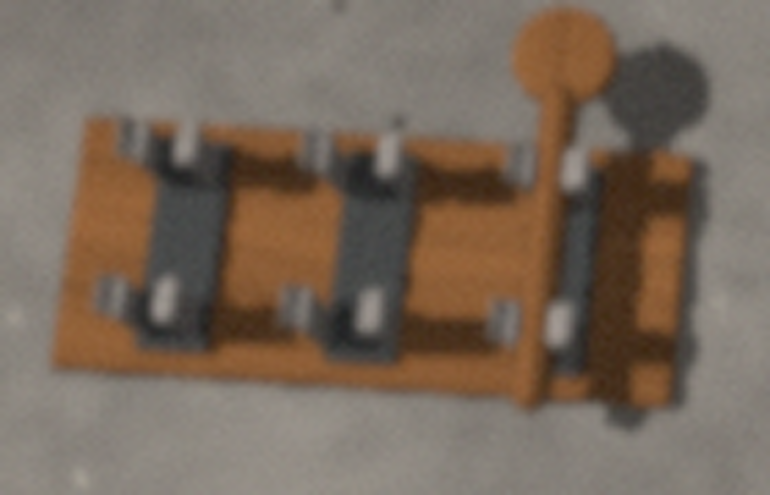

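View pics/t2.png

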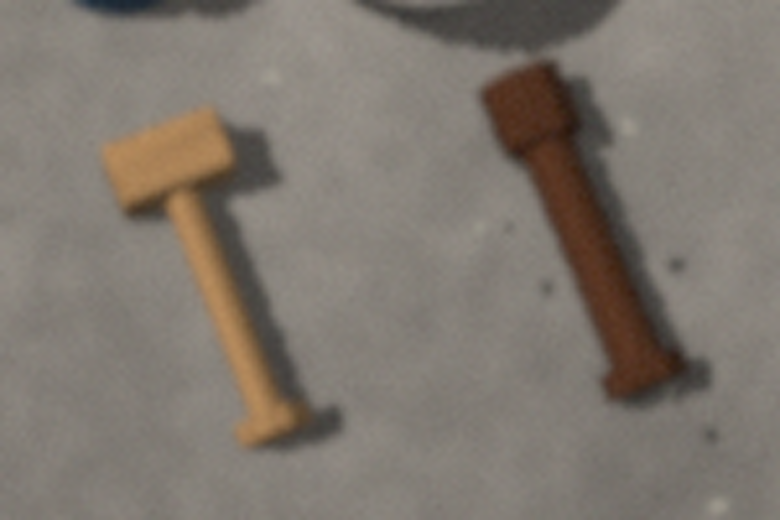

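View pics/s1.png

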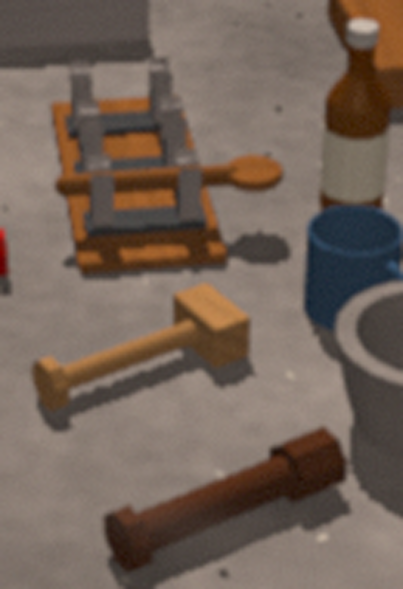

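The crops show the pale T mallet (head (300,220), cap (322,273)) and the dark pestle (head (372,211), cap (394,264)). In the rack, the left station at (167,224) spans about 15.5 px over its flares, which is about 41 mm and so narrow. The middle one at (202,224) spans about 18 px, about 50 mm, so wide. The right one holds the spoon. Next I'll fit poses by silhouette.

```bash
cat > fit.py <<'E'
from h import *
from scipy.optimize import minimize
def cyl(x0,x1,r,zc,n=16,ph=0):
    a=np.linspace(0,2*np.pi,n,endpoint=False)+ph
    return np.array([[x,r*np.cos(t),zc+r*np.sin(t)] for x in(x0,x1) for t in a])
def box(x0,x1,y,z0,z1): return np.array([[a,b,c] for a in(x0,x1) for b in(-y,y) for c in(z0,z1)])
o=1/np.cos(np.pi/8)
M={"pestle":[cyl(-.065,.065,.015,.022),cyl(.065,.105,.022*o,.022,8,np.pi/8),cyl(-.079,-.065,.022*o,.022,8,np.pi/8)],
"mallet":[cyl(-.065,.065,.01,.02),box(.065,.101,.033,0,.04),cyl(-.077,-.065,.02*o,.02,8,np.pi/8)],
"rack":[box(-.0675,.0675,.16,0,.012)]}
def render(p,parts,q,S=4):
    c,s=np.cos(q[2]),np.sin(q[2]);R=np.array([[c,-s,0],[s,c,0],[0,0,1]])
    m=np.zeros((480*S,640*S),np.uint8)
    for P in parts:
        uv=np.array([proj(p,R@x+[q[0],q[1],0]) for x in P])
        uv=(uv+.5)*S-.5
        cv2.fillConvexPoly(m,cv2.convexHull(np.round(uv*16).astype(np.int32)),255,shift=4)
    return cv2.resize(m,(640,480),interpolation=cv2.INTER_AREA)/255.
E
cat > f1.py <<'E'
from fit import *
p=snapshot("top");q=snapshot("side")
def mask(p,name,c,rad):
    h=cv2.cvtColor(p["img"],cv2.COLOR_RGB2HSV).astype(int)
    m=((h[...,1]>(75)) & (h[...,0]<25)).astype(np.uint8)
    n,l,st,ce=cv2.connectedComponentsWithStats(m)
    best=[i for i in range(1,n) if st[i,4]>60]; 
    i=min(best,key=lambda i:np.hypot(*(ce[i]-c)))
    return (l==i).astype(float),st[i]
for name,ct,cs,g in [("pestle",(381,232),(345,300),None),("mallet",(310,240),(320,252),None)]:
    mt,st=mask(p,name,ct,0); ms,ss=mask(q,name,cs,0); print(name,st,ss)
    x=onz(p,ct,.02)
    def cost(v,cams):
        return sum(np.abs(render(c,M[name],v)-m).sum()/m.sum() for c,m in cams)
    for lab,cams in [("top",[(p,mt)]),("side",[(q,ms)]),("both",[(p,mt),(q,ms)])]:
        r=min((minimize(cost,[x[0],x[1],a],args=(cams,),method="Nelder-Mead",options=dict(initial_simplex=[[x[0],x[1],a],[x[0]+.02,x[1],a],[x[0],x[1]+.02,a],[x[0],x[1],a+.3]],xatol=1e-4,fatol=1e-4)) for a in (.2,.6)),key=lambda r:r.fun)
        print(lab,r.x.round(4),round(r.fun,3))
    for c,n in((p,"top"),(q,"side")):
        im=c["img"].copy(); e=(render(c,M[name],r.x)>.5).astype(np.uint8); cs_,_=cv2.findContours(e,0,2)
        np.save
for nm,uv in dict(TL=(85,118),BL=(52,368),TR=(693,155),BR=(675,405)).items():
    u=(135+uv[0]/5.5,180+uv[1]/5.5); print(nm,onz(p,u,.012).round(4))
E
python3 f1.py
```

```text
pestle [363 202  39  65 754] [ 304  278   78   47 1223]
top [ 0.5555 -0.3253  0.4227] 0.142
side [ 0.5583 -0.326   0.4247] 0.078
both [ 0.5571 -0.3259  0.4218] 0.236
mallet [290 211  40  65 752] [280 231  71  42 980]
top [ 0.5165 -0.1293  0.4313] 0.091
side [ 0.5184 -0.1291  0.4322] 0.078
both [ 0.5172 -0.129   0.4312] 0.181
TL [0.6256 0.3444 0.012 ]
BL [0.4923 0.3436 0.012 ]
TR [0.6244 0.0256 0.012 ]
BR [0.492 0.024 0.012]
```

```bash
cat > f2.py <<'E'
from fit import *
p=snapshot("top");q=snapshot("side")
import sys
rx,ry,ya=map(float,sys.argv[1:4])
def pts(P): 
    c,s=np.cos(ya),np.sin(ya);R=np.array([[c,-s,0],[s,c,0],[0,0,1]]); return [R@np.array(x)+[rx,ry,0] for x in P]
for c,n,b,s in((p,"top",(135,180,275,270),5.5),(q,"side",(270,140,370,240),5.5)):
    im=cv2.resize(c["img"][b[1]:b[3],b[0]:b[2]][:,:,::-1],None,fx=s,fy=s,interpolation=cv2.INTER_CUBIC)
    def poly(P,col):
        uv=np.array([proj(c,x) for x in pts(P)]); uv=((uv+.5-b[:2])*s).astype(np.int32); cv2.polylines(im,[uv],False,col,1)
    a,w=.0675,.16
    poly([(-a,-w,.012),(a,-w,.012),(a,w,.012),(-a,w,.012),(-a,-w,.012)],(0,255,0))
    for sy,hw,t in((.097,.0205,.077),(0,.025,.079),(-.097,.0205,.077)):
        for cx in(-.04,.04):
            poly([(cx-.01,sy-hw,t),(cx+.01,sy-hw,t),(cx+.01,sy+hw,t),(cx-.01,sy+hw,t),(cx-.01,sy-hw,t)],(255,255,0))
    cv2.imwrite("pics/ov_%s_%s.png"%(n,sys.argv[4]),im)
st=state();R=Ro.from_rotvec(st["orientation"]).as_matrix();print("tool axes cols\n",R.round(4))
E
python3 f2.py .5586 .1844 .005 a
```

```text
tool axes cols
 [[ 9.349e-01  0.000e+00  3.549e-01]
 [-3.549e-01  1.000e-04  9.349e-01]
 [ 0.000e+00 -1.000e+00  1.000e-04]]
```

View pics/ov_top_a.png

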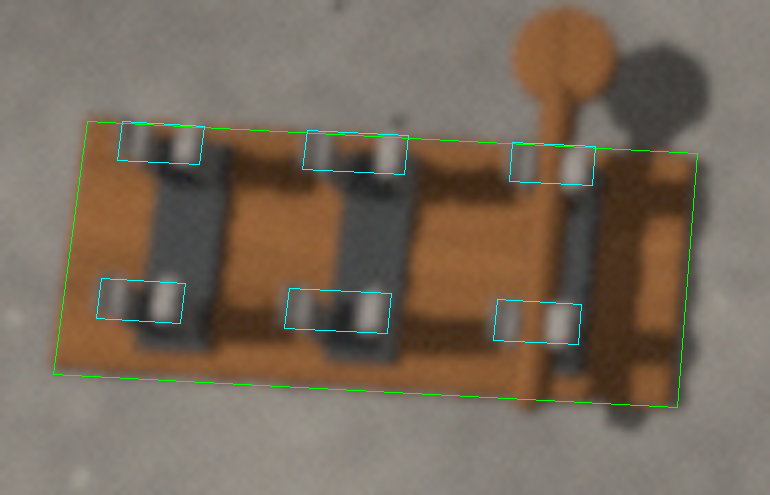

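View pics/ov_side_a.png

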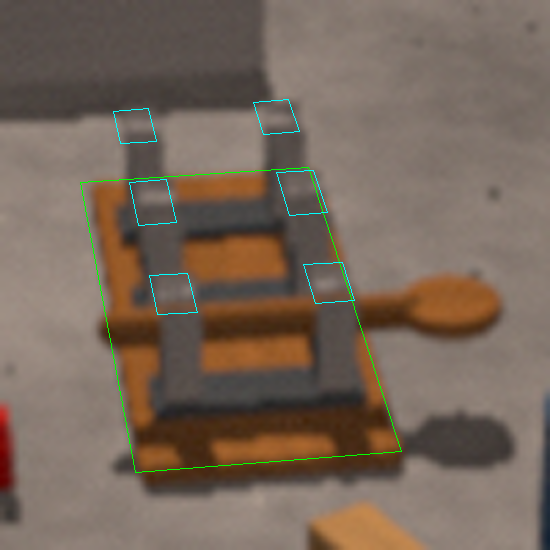

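```bash
cat > f3.py <<'E'
from fit import *
p=snapshot("top");q=snapshot("side")
def om(p,roi,excl):
    h=cv2.cvtColor(p["img"],cv2.COLOR_RGB2HSV).astype(int)
    m=((h[...,1]>90)&(h[...,0]<25)).astype(float)
    w=np.zeros_like(m);w[roi[1]:roi[3],roi[0]:roi[2]]=1
    for e in excl: w[e[1]:e[3],e[0]:e[2]]=0
    return m,w
mt,wt=om(p,(138,190,268,262),[(224,180,250,210),(224,248,240,262)])
ms,ws=om(q,(278,165,352,235),[(335,185,370,206),(284,195,292,206)])
for lab,cams in [("top",[(p,mt,wt)]),("side",[(q,ms,ws)]),("both",[(p,mt,wt),(q,ms,ws)])]:
    def cost(v): return sum((w*np.abs(render(c,M["rack"],v)-m)).sum()/m.sum() for c,m,w in cams)
    r=minimize(cost,[.56,.185,0],method="Nelder-Mead",options=dict(initial_simplex=[[.56,.185,0],[.57,.185,0],[.56,.195,0],[.56,.185,.06]],xatol=1e-4,fatol=1e-5))
    print(lab,r.x.round(4),r.fun.round(4))
# spoon axis line from top: colour inside clips
E
python3 f3.py
```

```text
top [ 0.5614  0.187  -0.0054] 0.0239
side [ 0.5624  0.1875 -0.0075] 0.0137
both [ 0.562   0.1872 -0.0046] 0.0376
```

```bash
cat > plan.py <<'E'
import sys
from h import *
# target x y z yaw(of tool x, rad)
T=np.array(list(map(float,sys.argv[1:4])));yaw=float(sys.argv[4])
s=state();R=Ro.from_rotvec(s["orientation"]).as_matrix()
d=R.T@(T-s["tool_pos"]);cy=np.arctan2(R[1,0],R[0,0])
t=-np.degrees((yaw-cy+np.pi)%(2*np.pi)-np.pi)
print("t",round(s["time_s"],2),"pos",s["tool_pos"].round(4),"yaw",round(cy,4),"shift",d.round(4),"turn",round(t,1),"w",round(s["width"],4),"F",np.round(s["ft_force"],1),"q6",round(s["joints"][5],2))
E
python3 plan.py .557 -.326 .12 -2.72
```

```text
t 2.35 pos [0.1952 0.5142 0.2225] yaw -0.3628 shift [ 0.6364  0.1025 -0.6571] turn 135.1 w 0.0939 F [0.4 0.4 0.7] q6 -0.1
```

```bash
python3 -m inch '[[[0.15,0,-0.16],43],[[0.15,0,-0.16],43],[[0.15,0,-0.16],43],[[0.15,0,-0.16],43],[[0.15,0,-0.16],43]]' 0.75 50; python3 plan.py .557 -.326 .12 -2.72
```

```text
time_s: 2.85
tool_pos: [0.2795, 0.3084, 0.2228]
orientation: [-1.388, 0.872, -0.874]
ft_force: [0.4, 0.2, 0.1]
width: 0.0705
t 2.85 pos [0.2795 0.3084 0.2228] yaw -1.1223 shift [ 0.6918  0.1035 -0.0252] turn 91.5 w 0.0705 F [0.4 0.2 0.1] q6 0.25
```

```bash
python3 -m inch '[[[0.25,0.01,-0.01],43],[[0.25,0.01,-0.01],43],[[0.25,0.01,-0.01],43],[[0.25,0.01,-0.01],43],[[0.25,0.01,-0.01],43]]' | head -2; python3 plan.py .557 -.326 .12 -2.72
```

```text
time_s: 3.35
tool_pos: [0.3805, 0.0812, 0.2129]
t 3.35 pos [0.3805 0.0812 0.2129] yaw -1.8688 shift [0.3375 0.093  0.2882] turn 48.8 w 0.0705 F [1.7 0.2 0.1] q6 0.36
```

```bash
python3 -m inch '[[[0.338,0.04,0.288],48],[[0.338,0.04,0.288],48],[[0.338,0.04,0.288],48],[[0.338,0.04,0.288],48],[[0.338,0.04,0.288],48]]' | head -2; python3 plan.py .557 -.326 .14 -2.72
```

```text
time_s: 3.85
tool_pos: [0.4806, -0.1471, 0.1901]
t 3.85 pos [ 0.4806 -0.1471  0.1901] yaw -2.6196 shift [0.0231 0.0502 0.1932] turn 5.8 w 0.0704 F [ 0.4  0.5 -0.3] q6 0.64
```

```bash
python3 -m inch '[[[0.023,0.05,0.193],5.8],[[0.023,0.05,0.193],5.8],[[0.023,0.05,0.193],5.8],[[0.023,0.05,0.193],5.8],[[0.023,0.05,0.193],5.8]]' | head -2; python3 plan.py .557 -.326 .14 -2.72
python3 - <<'E'
from fit import *
w=snapshot("wrist"); im=w["img"].copy()
v=[.5571,-.3259,.4218];c,s=np.cos(v[2]),np.sin(v[2]);R=np.array([[c,-s,0],[s,c,0],[0,0,1]])
for P in M["pestle"]:
    uv=np.array([proj(w,R@x+[v[0],v[1],0],True) for x in P]).astype(np.int32)
    cv2.polylines(im,[cv2.convexHull(uv)],True,(0,255,0),1)
w2=dict(w);w2["img"]=im;save(w2,"w1.png")
E
```

```text
time_s: 4.35
tool_pos: [0.557, -0.3276, 0.1338]
t 4.35 pos [ 0.557  -0.3276  0.1338] yaw -2.719 shift [-0.0006 -0.0062 -0.0014] turn 0.1 w 0.0705 F [-0.2  0.2 -0.9] q6 0.53
```

View pics/w1.png

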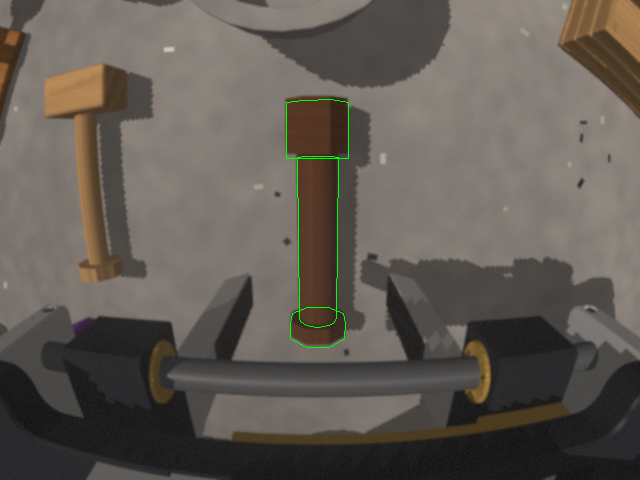

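The wrist view with overlay shows the pestle model aligned with the real one (head (318,128), cap (318,327)). It lies centred between the fingers, so I'll go down and grip.

```bash
python3 -m inch '[[[0,0.045,0],0],[[0,0.08,0],0],[[0,0.1,0],0],[[0,0.111,0],0],[[0,0.111,0],0]]' | head -4; python3 plan.py .557 -.326 .022 -2.72
```

```text
time_s: 4.9
tool_pos: [0.557, -0.3217, 0.0283]
orientation: [-0.433, 1.987, -1.983]
ft_force: [0.7, -0.0, 0.7]
t 4.9 pos [ 0.557  -0.3217  0.0283] yaw -2.7131 shift [0.0018 0.0063 0.004 ] turn 0.4 w 0.0706 F [ 0.7 -0.   0.7] q6 0.53
```

```bash
python3 -m inch '[[[0,0,0],0]]' | head -4; python3 plan.py .557 -.326 .022 -2.72
```

```text
time_s: 5.0
tool_pos: [0.5586, -0.3231, 0.0311]
orientation: [-0.429, 1.982, -1.986]
ft_force: [0.2, -0.5, 0.4]
t 5.0 pos [ 0.5586 -0.3231  0.0311] yaw -2.7134 shift [0.0027 0.0091 0.002 ] turn 0.4 w 0.0704 F [ 0.2 -0.5  0.4] q6 0.53
```

```bash
python3 -m inch '[[[0.002,0.007,0.002],0.4],[[0.002,0.007,0.002],0.4]]' | head -4;python3 -m inch '[[[0,0,0],0],[[0,0,0],0],[[0,0,0],0],[[0,0,0],0],[[0,0,0],0]]' 0 50; python3 plan.py .557 -.326 .022 -2.72
```

```text
time_s: 5.2
tool_pos: [0.5568, -0.3262, 0.0227]
orientation: [-0.423, 1.988, -1.99]
ft_force: [-0.2, 0.6, -0.3]
time_s: 5.7
tool_pos: [0.5568, -0.3258, 0.0221]
orientation: [-0.424, 1.989, -1.989]
ft_force: [-0.5, -1.0, -0.3]
width: 0.0342
t 5.7 pos [ 0.5568 -0.3258  0.0221] yaw -2.721 shift [-0.0001  0.0001  0.0003] turn -0.1 w 0.0342 F [-0.5 -1.  -0.3] q6 0.53
```

```bash
python3 -m inch '[[[0,0,0],0],[[0,0,0],0],[[0,-0.03,0],0],[[0,-0.08,0],0],[[0,-0.12,0],0]]'; python3 plan.py .562 .1865 .15 -3.1416
```

```text
time_s: 6.2
tool_pos: [0.5565, -0.3257, 0.1432]
orientation: [-0.425, 1.99, -1.989]
ft_force: [0.5, -0.3, -0.9]
width: 0.0288
t 6.2 pos [ 0.5565 -0.3257  0.1432] yaw -2.721 shift [-0.2141 -0.0066 -0.4653] turn 24.1 w 0.0288 F [ 0.5 -0.3 -0.9] q6 0.53
```

```bash
python3 -m inch '[[[-0.2,-0.01,-0.465],24.3],[[-0.2,-0.01,-0.465],24.3],[[-0.2,-0.01,-0.465],24.3],[[-0.2,-0.01,-0.465],24.3],[[-0.2,-0.01,-0.465],24.3]]'|head -2; python3 plan.py .562 .1865 .15 -3.1466
```

```text
time_s: 6.7
tool_pos: [0.5524, -0.0742, 0.1466]
t 6.7 pos [ 0.5524 -0.0742  0.1466] yaw 3.1375 shift [-0.0085 -0.0033 -0.2607] turn 0.1 w 0.0289 F [ 0.1 -0.5 -1.8] q6 1.34
```

```bash
python3 -m inch '[[[-0.009,0,-0.261],0.1],[[-0.009,0,-0.261],0.1],[[-0.009,0,-0.261],0.1],[[-0.009,0,-0.261],0.1],[[-0.009,0,-0.261],0.1]]'|head -2; python3 -m inch '[[[0,0,-0.01],0],[[0,0,-0.01],0],[[0,0,-0.01],0]]'|head -2; python3 plan.py .562 .1865 .15 -3.1466
python3 - <<'E'
from fit import *
w=snapshot("wrist"); im=w["img"].copy()
rx,ry,ya=.562,.1865,-.005
c,s=np.cos(ya),np.sin(ya);R=np.array([[c,-s,0],[s,c,0],[0,0,1]])
def poly(P,col):
    uv=np.array([proj(w,R@np.array(x)+[rx,ry,0],True) for x in P]).astype(np.int32); cv2.polylines(im,[uv],False,col,1)
a,b=.0675,.16
L=[(x,-b,.012) for x in np.linspace(-a,a,9)]+[(a,y,.012) for y in np.linspace(-b,b,15)]+[(x,b,.012) for x in np.linspace(a,-a,9)]+[(-a,y,.012) for y in np.linspace(b,-b,15)]
poly(L,(0,255,0))
for sy,hw,t in((.097,.0205,.077),(0,.025,.079),(-.097,.0205,.077)):
    for cx in(-.04,.04): poly([(cx-.01,sy-hw,t),(cx+.01,sy-hw,t),(cx+.01,sy+hw,t),(cx-.01,sy+hw,t),(cx-.01,sy-hw,t)],(255,255,0))
w2=dict(w);w2["img"]=im;save(w2,"w2.png")
t=snapshot("top");save(t,"t3.png",(130,160,290,280),5)
q=snapshot("side");save(q,"s3.png",(250,100,410,220),5)
E
```

```text
time_s: 7.2
tool_pos: [0.562, 0.1757, 0.1467]
time_s: 7.5
tool_pos: [0.5625, 0.1826, 0.1466]
t 7.5 pos [0.5625 0.1826 0.1466] yaw 3.1359 shift [ 0.0005 -0.0034 -0.0039] turn -0.0 w 0.029 F [ 0.2 -0.1 -1.7] q6 1.8
```

View pics/w2.png

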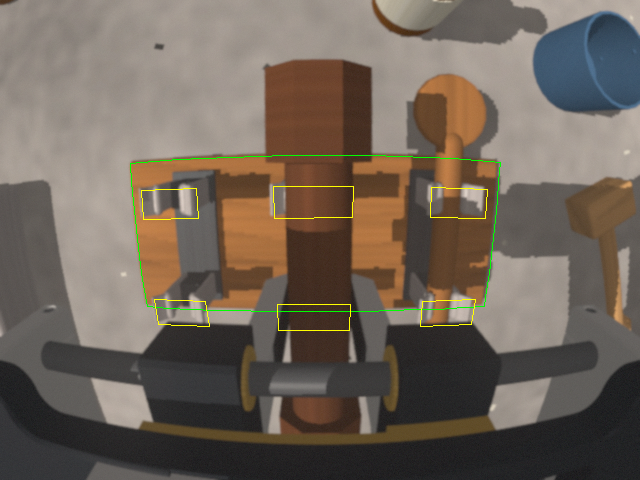

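View pics/t3.png

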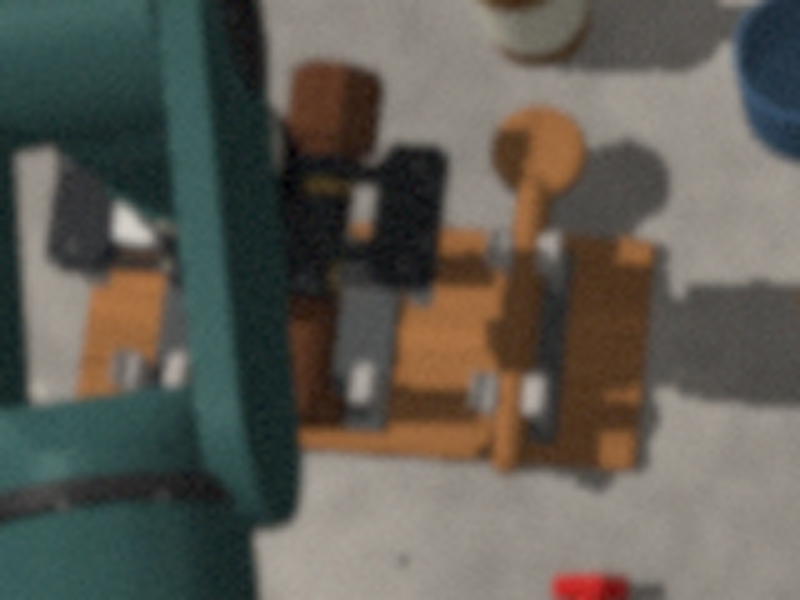

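View pics/s3.png

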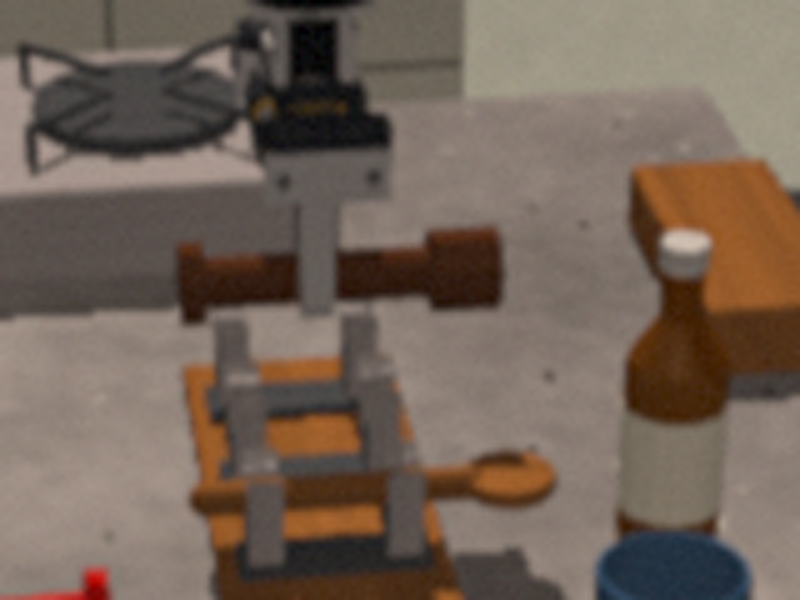

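The wrist picture shows the rack edges on the overlay at columns 131 and 500, and the pestle shaft centred at column 319. The side picture shows the pestle level above the middle station. I'll correct y and settle.

```bash
for i in 1 2 3; do python3 -m inch '[[[0,0,0],0]]'|sed -n 2p; done; python3 plan.py .562 .1865 .10 -3.1466
```

```text
tool_pos: [0.5629, 0.1821, 0.1471]
tool_pos: [0.5628, 0.1826, 0.1471]
tool_pos: [0.5628, 0.1831, 0.1471]
t 7.95 pos [0.5628 0.1831 0.1471] yaw 3.1353 shift [ 0.0008  0.0471 -0.0034] turn -0.1 w 0.0288 F [-0.2  1.  -1.5] q6 1.8
```

```bash
python3 -m inch '[[[0,0.015,-0.0035],0],[[0,0.03,-0.0035],0],[[0,0.045,-0.0035],0],[[0,0.055,-0.0035],0],[[0,0.058,-0.0035],0]]'; python3 -m inch '[[[0,0,0],0],[[0,0,0],0]]' - 60; python3 plan.py .562 .1865 .057 -3.1466
```

```text
time_s: 8.45
tool_pos: [0.5611, 0.1869, 0.086]
orientation: [-0.001, -2.215, 2.218]
ft_force: [0.7, 0.6, -2.1]
width: 0.029
time_s: 8.65
tool_pos: [0.5631, 0.1874, 0.0896]
orientation: [-0.007, -2.22, 2.219]
ft_force: [-0.0, 0.2, -1.2]
width: 0.0287
t 8.65 pos [0.5631 0.1874 0.0896] yaw 3.1363 shift [0.0011 0.0326 0.0009] turn -0.0 w 0.0287 F [-0.   0.2 -1.2] q6 1.8
```

Now I'll press down slowly.

```bash
python3 -m inch '[[[0,0.005,0],0],[[0,0.01,0],0],[[0,0.014,0],0],[[0,0.018,0],0],[[0,0.021,0],0]]'|sed -n '2p;4,5p'; python3 -m inch '[[[0,0.003,0],0],[[0,0.006,0],0],[[0,0.009,0],0],[[0,0.011,0],0],[[0,0.011,0],0]]'|sed -n '2p;4,5p'; python3 plan.py .562 .1865 .057 -3.1466
```

```text
tool_pos: [0.5656, 0.1881, 0.0726]
ft_force: [0.1, 0.7, 7.7]
width: 0.0285
tool_pos: [0.5622, 0.1882, 0.057]
ft_force: [-1.4, 2.3, 2.6]
width: 0.0284
t 9.65 pos [0.5622 0.1882 0.057 ] yaw 3.1366 shift [ 0.0002 -0.      0.0017] turn 0.0 w 0.0284 F [-1.4  2.3  2.6] q6 1.8
```

```bash
python3 -m inch '[[[0,0.002,0],0],[[0,0.003,0],0],[[0,0.003,0],0]]'|sed -n '2p;4,5p'; python3 - <<'E'
from h import *
q=snapshot("side");save(q,"s4.png",(250,100,410,220),5)
w=snapshot("wrist");save(w,"w4.png")
E
```

```text
tool_pos: [0.5623, 0.1882, 0.0569]
ft_force: [-5.9, 2.4, 12.9]
width: 0.0288
```

View pics/s4.png

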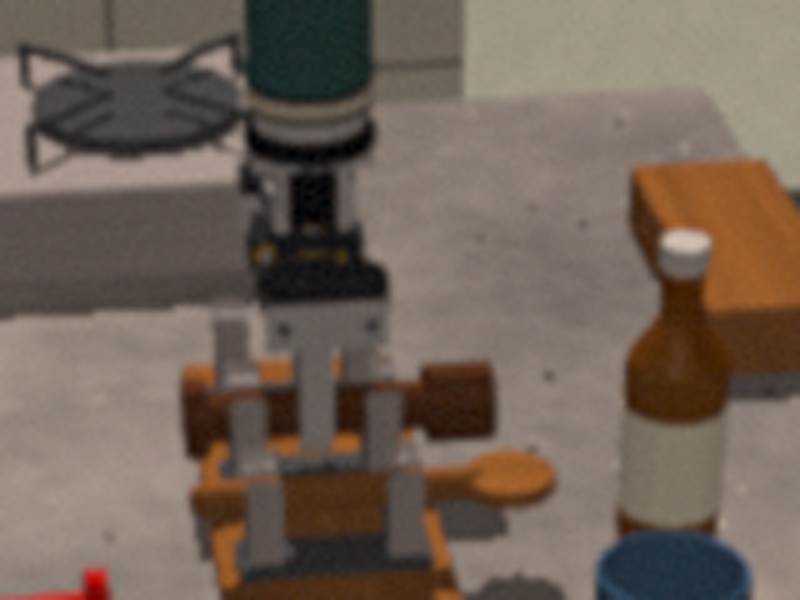

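View pics/w4.png

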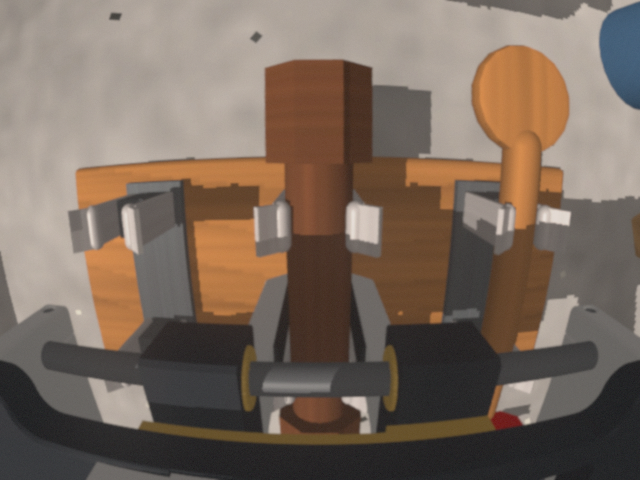

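The wrist view shows the lips closed over the shaft at (272,228) and (365,228). Height is 57 mm and force rises stiffly, so it is home. I'll release and rise.

```bash
python3 -m inch '[[[0,-0.003,0],0],[[0,-0.003,0],0],[[0,-0.003,0],0],[[0,-0.003,0],0],[[0,-0.003,0],0]]' 0.6 50|sed -n '2p;4,5p';  python3 -m inch '[[[0,-0.02,0],0],[[0,-0.06,0],0],[[0,-0.1,0],0],[[0,-0.1,0],0]]'|sed -n '2p;4,5p'; python3 - <<'E'
from h import *
q=snapshot("side");save(q,"s5.png",(250,100,410,220),5)
w=snapshot("wrist");save(w,"w5.png")
E
python3 plan.py .517 -.129 .14 -2.71
```

```text
tool_pos: [0.5624, 0.1869, 0.0563]
ft_force: [-0.0, -0.8, 0.4]
width: 0.0565
tool_pos: [0.5663, 0.1879, 0.1645]
ft_force: [0.5, -0.4, 1.3]
width: 0.0564
t 11.05 pos [0.5633 0.1873 0.1582] yaw 3.1362 shift [0.0447 0.0179 0.3165] turn -25.0 w 0.0565 F [ 0.4 -0.1 -0.9] q6 1.8
```

View pics/s5.png

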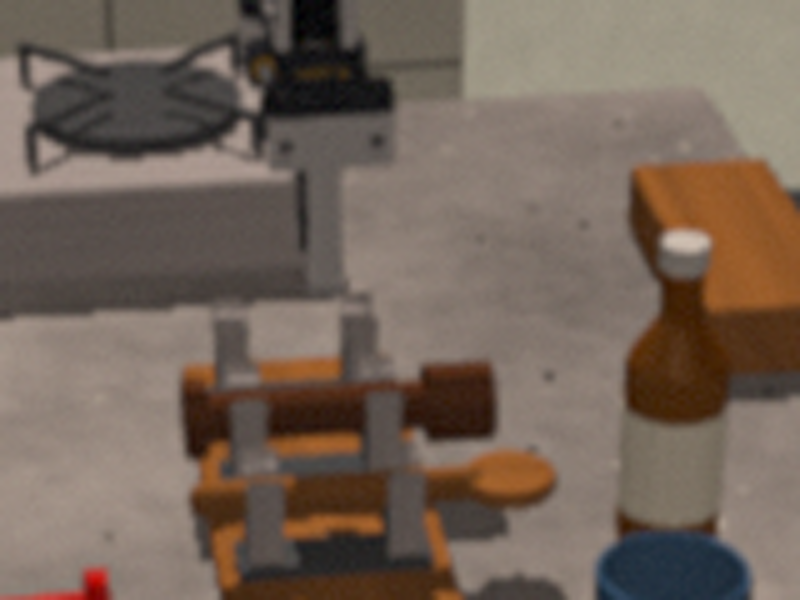

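View pics/w5.png

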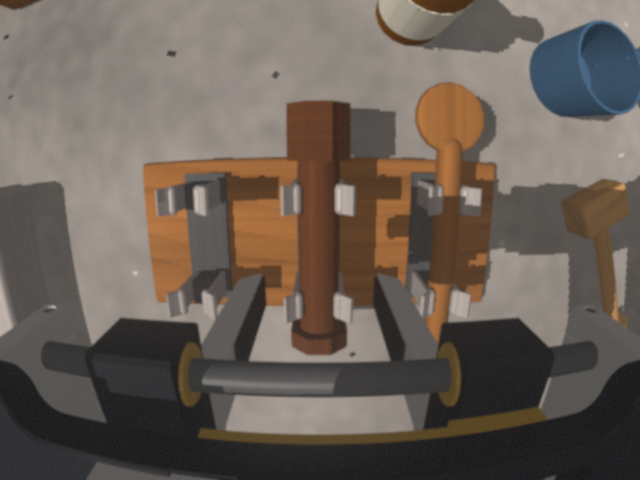

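Both wide clips are closed over the pestle shaft (lips at (290,198)/(345,198) and (293,303)/(345,303)), and it stayed put after release. Next the mallet.

```bash
python3 -m inch '[[[0.045,0,0.316],-25],[[0.045,0,0.316],-25],[[0.045,0,0.316],-25],[[0.045,0,0.316],-25],[[0.045,0,0.316],-25]]'|sed -n '2p'; python3 plan.py .517 -.129 .14 -2.71
```

```text
tool_pos: [0.5258, -0.0516, 0.1543]
t 11.55 pos [ 0.5258 -0.0516  0.1543] yaw -2.7096 shift [0.0404 0.0143 0.0666] turn 0.0 w 0.0563 F [ 1.4  0.  -0.2] q6 0.93
```

```bash
python3 -m inch '[[[0.04,0.014,0.067],0],[[0.04,0.014,0.067],0],[[0.04,0.014,0.067],0],[[0.04,0.014,0.067],0]]'|sed -n '2p'; python3 - <<'E'
from fit import *
w=snapshot("wrist"); im=w["img"].copy()
v=[.5172,-.129,.4312];c,s=np.cos(v[2]),np.sin(v[2]);R=np.array([[c,-s,0],[s,c,0],[0,0,1]])
for P in M["mallet"]:
    uv=np.array([proj(w,R@x+[v[0],v[1],0],True) for x in P]).astype(np.int32)
    cv2.polylines(im,[cv2.convexHull(uv)],True,(0,255,0),1)
w2=dict(w);w2["img"]=im;save(w2,"w6.png")
E
python3 plan.py .517 -.129 .021 -2.71
```

```text
tool_pos: [0.5182, -0.1276, 0.1408]
t 12.0 pos [ 0.5187 -0.1269  0.1415] yaw -2.7105 shift [0.0022 0.1205 0.0015] turn -0.0 w 0.0565 F [-0.5  0.4 -0.1] q6 0.79
```

View pics/w6.png

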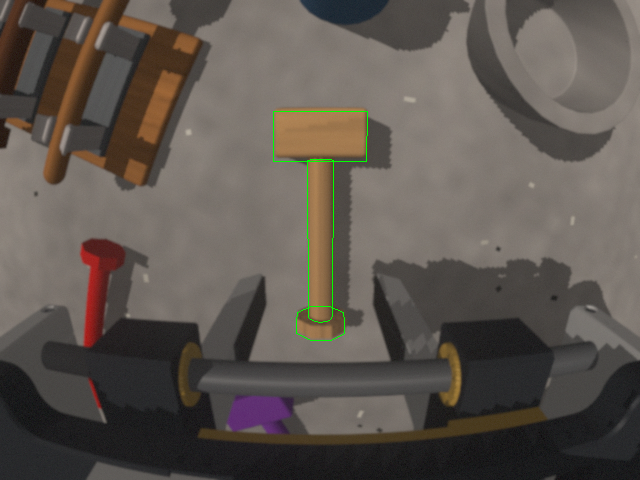

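The pale mallet fits its overlay (head (320,135), cap (320,324)) and is centred between the fingers. The red and purple ones stand clear. Descending to grip.

```bash
python3 -m inch '[[[0.002,0.045,0.001],0],[[0.002,0.09,0.001],0],[[0.002,0.11,0.001],0],[[0.002,0.119,0.001],0],[[0.002,0.119,0.001],0]]'|sed -n '2p;4p'; python3 -m inch '[[[0,0,0],0]]'|sed -n '2p;4p'; python3 plan.py .517 -.129 .021 -2.71
```

```text
tool_pos: [0.5174, -0.1279, 0.0228]
ft_force: [-0.1, 0.2, 1.2]
tool_pos: [0.5193, -0.1291, 0.0255]
ft_force: [0.5, -0.1, 0.4]
t 12.6 pos [ 0.5193 -0.1291  0.0255] yaw -2.7092 shift [ 0.002   0.0045 -0.0011] turn 0.0 w 0.0561 F [ 0.5 -0.1  0.4] q6 0.79
```

```bash
python3 -m inch '[[[0,0.003,0],0],[[0,0.003,0],0]]'|sed -n '2p;4p'; python3 -m inch '[[[0,0,0],0],[[0,0,0],0],[[0,0,0],0],[[0,0,0],0],[[0,0,0],0]]' 0 50|sed -n '2p;4,5p'; python3 -m inch '[[[0,0,0],0],[[0,0,0],0],[[0,0,0],0]]' |sed -n '2p;4,5p'
```

```text
tool_pos: [0.5189, -0.1297, 0.0222]
ft_force: [0.4, -0.5, -0.2]
tool_pos: [0.5179, -0.1295, 0.021]
ft_force: [-0.3, 0.8, 1.3]
width: 0.0201
tool_pos: [0.5179, -0.1295, 0.021]
ft_force: [-0.3, -0.1, 0.7]
width: 0.0194
```

```bash
python3 -m inch '[[[0,-0.03,0],0],[[0,-0.08,0],0],[[0,-0.12,0],0],[[0,-0.14,0],0],[[0,-0.14,0],0]]'|sed -n '2p;4,5p'; python3 plan.py .562 .2845 .16 -3.1466
```

```text
tool_pos: [0.5201, -0.1303, 0.1652]
ft_force: [0.7, -0.4, -1.3]
width: 0.019
t 14.1 pos [ 0.5201 -0.1303  0.1652] yaw -2.7105 shift [-0.2113  0.0043 -0.3594] turn 25.0 w 0.019 F [ 0.7 -0.4 -1.3] q6 0.79
```

```bash
python3 -m inch '[[[-0.211,0,-0.359],25],[[-0.211,0,-0.359],25],[[-0.211,0,-0.359],25],[[-0.211,0,-0.359],25],[[-0.211,0,-0.359],25]]'|sed -n '2p;4,5p'; python3 plan.py .562 .2845 .16 -3.1466
```

```text
tool_pos: [0.5406, 0.1061, 0.1582]
ft_force: [0.9, 0.6, -0.7]
width: 0.0186
t 14.6 pos [0.5406 0.1061 0.1582] yaw 3.1351 shift [-0.0202 -0.002  -0.1786] turn -0.1 w 0.0186 F [ 0.9  0.6 -0.7] q6 1.67
```

```bash
python3 -m inch '[[[-0.02,0,-0.178],0],[[-0.02,0,-0.178],0],[[-0.02,0,-0.178],0],[[-0.02,0,-0.178],0],[[-0.02,0,-0.178],0]]'|sed -n '2p;4,5p'; python3 -m inch '[[[0,0,0],0],[[0,0,0],0]]'|sed -n 2p;python3 plan.py .562 .2845 .16 -3.1466;  python3 - <<'E'
from fit import *
w=snapshot("wrist"); im=w["img"].copy()
rx,ry,ya=.562,.1873,-.005
c,s=np.cos(ya),np.sin(ya);R=np.array([[c,-s,0],[s,c,0],[0,0,1]])
def poly(P,col):
    uv=np.array([proj(w,R@np.array(x)+[rx,ry,0],True) for x in P]).astype(np.int32); cv2.polylines(im,[uv],False,col,1)
a,b=.0675,.16
L=[(x,-b,.012) for x in np.linspace(-a,a,9)]+[(a,y,.012) for y in np.linspace(-b,b,15)]+[(x,b,.012) for x in np.linspace(a,-a,9)]+[(-a,y,.012) for y in np.linspace(b,-b,15)]
poly(L,(0,255,0))
for sy,hw,t in((.097,.0205,.077),(0,.025,.079),(-.097,.0205,.077)):
    for cx in(-.04,.04): poly([(cx-.01,sy-hw,t),(cx+.01,sy-hw,t),(cx+.01,sy+hw,t),(cx-.01,sy+hw,t),(cx-.01,sy-hw,t)],(255,255,0))
w2=dict(w);w2["img"]=im;save(w2,"w7.png")
q=snapshot("side");save(q,"s7.png",(250,80,410,200),5)
E
python3 plan.py .562 .2845 .16 -3.1466
```

```text
tool_pos: [0.5612, 0.2861, 0.1572]
ft_force: [-0.1, -0.4, -2.0]
width: 0.0184
tool_pos: [0.5623, 0.2811, 0.1594]
t 15.3 pos [0.5623 0.2811 0.1594] yaw 3.1352 shift [ 0.0004 -0.0006 -0.0034] turn -0.1 w 0.0188 F [ 0.5 -0.3 -0.6] q6 1.95
t 15.4 pos [0.5628 0.2809 0.1605] yaw 3.1344 shift [ 0.0008  0.0005 -0.0036] turn -0.1 w 0.0189 F [ 0.5  0.5 -1.3] q6 1.95
```

View pics/w7.png

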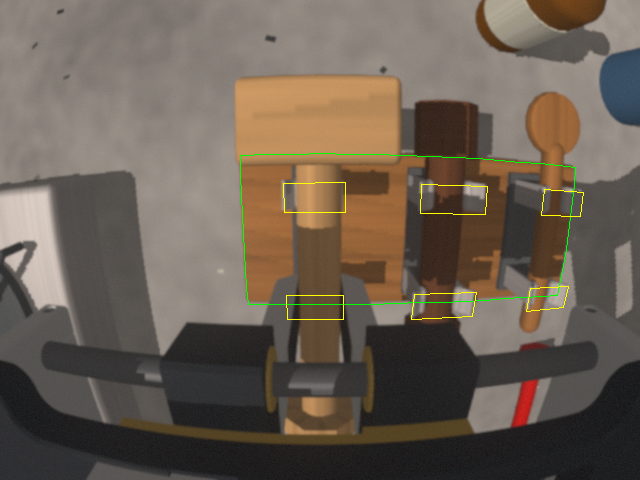

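View pics/s7.png

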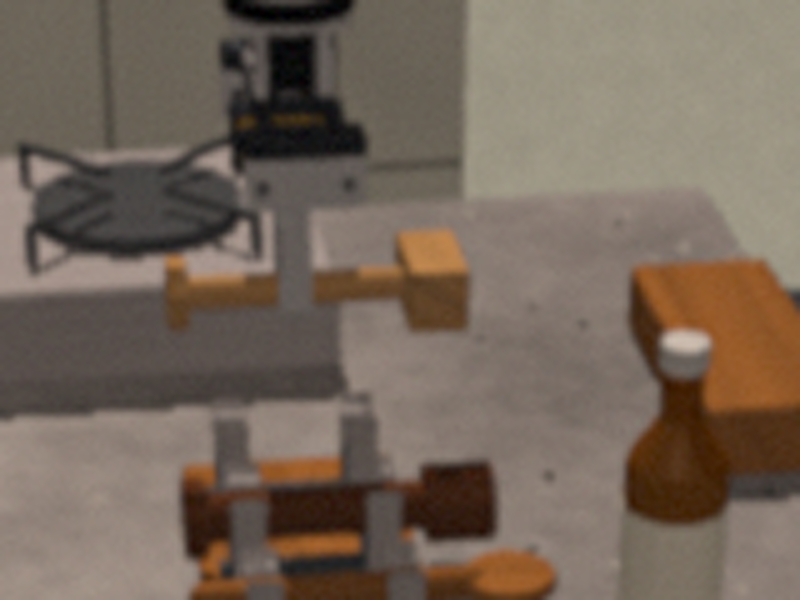

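```bash
python3 -m inch '[[[0,0.02,-0.0035],0],[[0,0.04,-0.0035],0],[[0,0.055,-0.0035],0],[[0,0.065,-0.0035],0],[[0,0.07,-0.0035],0]]' - 60|sed -n '2p;4p'; python3 -m inch '[[[0,0,0],0],[[0,0,0],0]]'|sed -n '2p;4p'; python3 plan.py .562 .2845 .057 -3.1466
```

```text
tool_pos: [0.5625, 0.2851, 0.0898]
ft_force: [-0.3, -0.6, -0.7]
tool_pos: [0.5634, 0.286, 0.0919]
ft_force: [0.3, -0.5, -1.0]
t 16.1 pos [0.5634 0.286  0.0919] yaw 3.1362 shift [0.0014 0.0349 0.0016] turn -0.0 w 0.0184 F [ 0.3 -0.5 -1. ] q6 1.96
```

```bash
python3 -m inch '[[[0,0.005,0.001],0],[[0,0.01,0.001],0],[[0,0.014,0.001],0],[[0,0.018,0.001],0],[[0,0.021,0.001],0]]'|sed -n '2p;4,5p'; python3 -m inch '[[[0,0.003,0],0],[[0,0.006,0],0],[[0,0.009,0],0],[[0,0.011,0],0],[[0,0.012,0],0]]'|sed -n '2p;4,5p'; python3 plan.py .562 .2845 .057 -3.1466
```

```text
tool_pos: [0.5641, 0.2862, 0.0748]
ft_force: [-4.1, -0.8, 17.1]
width: 0.0188
tool_pos: [0.5629, 0.2854, 0.0579]
ft_force: [0.5, 1.7, 4.4]
width: 0.0186
t 17.1 pos [0.5629 0.2854 0.0579] yaw 3.1363 shift [0.0008 0.0009 0.0009] turn -0.0 w 0.0186 F [0.5 1.7 4.4] q6 1.95
```

```bash
python3 -m inch '[[[0,0.002,0],0],[[0,0.004,0],0],[[0,0.004,0],0]]'|sed -n '2p;4,5p'; python3 - <<'E'
from h import *
q=snapshot("side");save(q,"s8.png",(250,80,410,200),5)
w=snapshot("wrist");save(w,"w8.png")
E
```

```text
tool_pos: [0.5629, 0.2855, 0.0578]
ft_force: [-5.4, -1.6, 13.9]
width: 0.0183
```

View pics/s8.png

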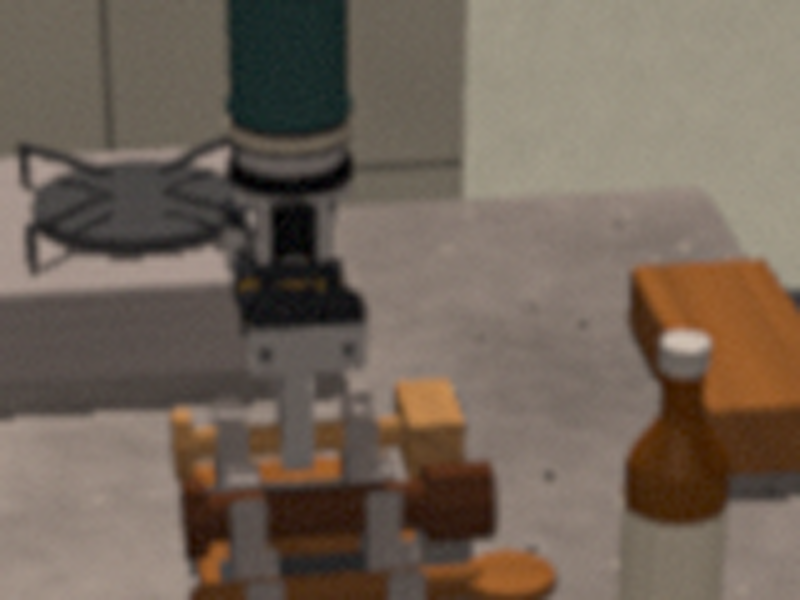

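View pics/w8.png

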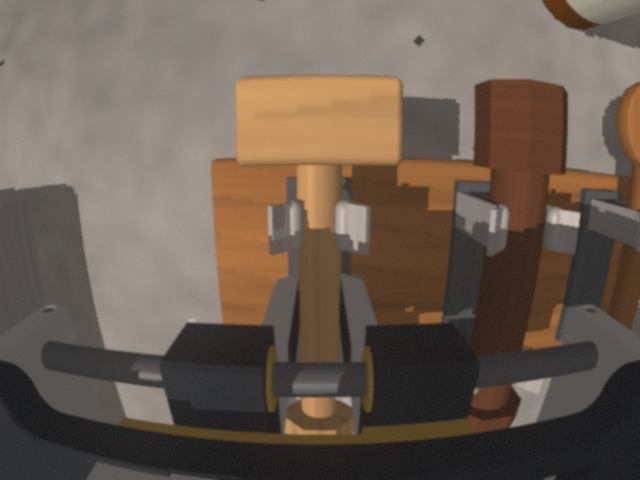

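The mallet bottomed out at TCP 57.8 mm, so its axis is at about 57 mm. The lips are closed over the handle at (285,228) and (352,228). I'll release and rise.

```bash
python3 -m inch '[[[0,-0.004,0],0],[[0,-0.004,0],0],[[0,-0.004,0],0],[[0,-0.004,0],0],[[0,-0.004,0],0]]' 0.5|sed -n '2p;4,5p';  python3 -m inch '[[[0,-0.02,0],0],[[0,-0.06,0],0],[[0,-0.1,0],0],[[0,-0.11,0],0],[[0,-0.11,0],0]]'|sed -n '2p;4,5p'; python3 - <<'E'
from h import *
q=snapshot("side");save(q,"s9.png",(250,80,410,200),5)
w=snapshot("wrist");save(w,"w9.png")
E
python3 plan.py .3 .4 .25 -3.1416
```

```text
tool_pos: [0.5625, 0.2847, 0.0571]
ft_force: [-0.1, -0.6, 0.2]
width: 0.0469
tool_pos: [0.5641, 0.2853, 0.1706]
ft_force: [-0.1, 0.6, -0.0]
width: 0.0472
t 18.6 pos [0.5621 0.2846 0.1662] yaw 3.1363 shift [ 0.263  -0.0833 -0.1139] turn -0.3 w 0.0471 F [-0.6 -0.1 -0.9] q6 1.95
```

View pics/s9.png

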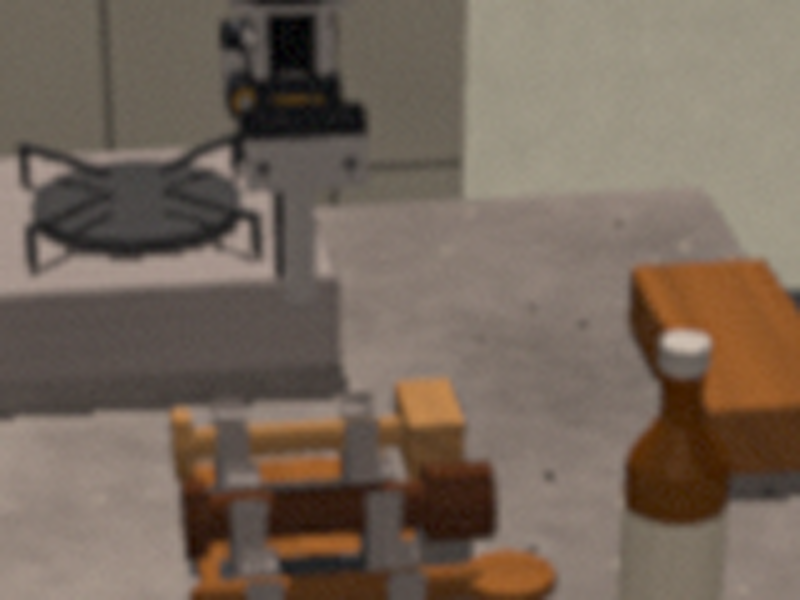

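View pics/w9.png

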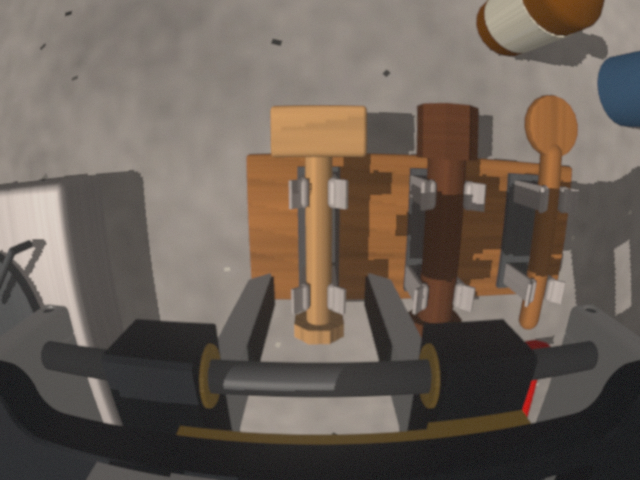

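Both tools lie in their clips. I'll move the arm aside for a clear top view and check heights and sideways position by silhouette fit.

```bash
python3 -m inch '[[[0.2,-0.06,0.1],0],[[0.2,-0.06,0.1],0],[[0.2,-0.06,0.1],0],[[0.2,-0.06,0.1],0],[[0.2,-0.06,0.1],0]]'|sed -n 2p; python3 -m inch '[[[0.05,0,0.2],0],[[0.05,0,0.2],0],[[0.05,0,0.2],0],[[0.05,0,0.2],0],[[0.05,0,0.2],0]]'|sed -n 2p; cat > f4.py <<'E'
from fit import *
p=snapshot("top");q=snapshot("side");save(p,"t10.png",(130,130,290,250),5);save(q,"s10.png",(270,130,400,230),6)
rx,ry,ya=.562,.1873,-.005
for name,sy in(("pestle",0),("mallet",.097)):
  for dz in (0,.02):
    z0=.057-{"pestle":.022,"mallet":.02}[name]+dz
    for c,n in((p,"t"),(q,"s")):
        pass
    P=[x+[0,0,z0] for x in M[name]]
    o=[]
    for c,n,b,s in((p,"t",(130,130,290,250),5),(q,"s",(270,130,400,230),6)):
        fn="pics/%s10%s.png"%(n,"hi" if dz else "ov")
        import os
        im=cv2.imread(fn) if os.path.exists(fn) and name=="mallet" else cv2.imread("pics/%s10.png"%n)
        cc,ss=np.cos(ya),np.sin(ya);R=np.array([[cc,-ss,0],[ss,cc,0],[0,0,1]])
        for X in P:
            uv=np.array([proj(c,R@(x+[0,sy,0])+[rx,ry,0]) for x in X]);uv=((uv+.5-b[:2])*s).astype(np.int32)
            cv2.polylines(im,[cv2.convexHull(uv)],True,(0,255,0),1)
        cv2.imwrite(fn,im)
E
python3 f4.py
```

```text
tool_pos: [0.3591, 0.1846, 0.226]
tool_pos: [0.3092, -0.018, 0.2255]
```

View pics/t10ov.png

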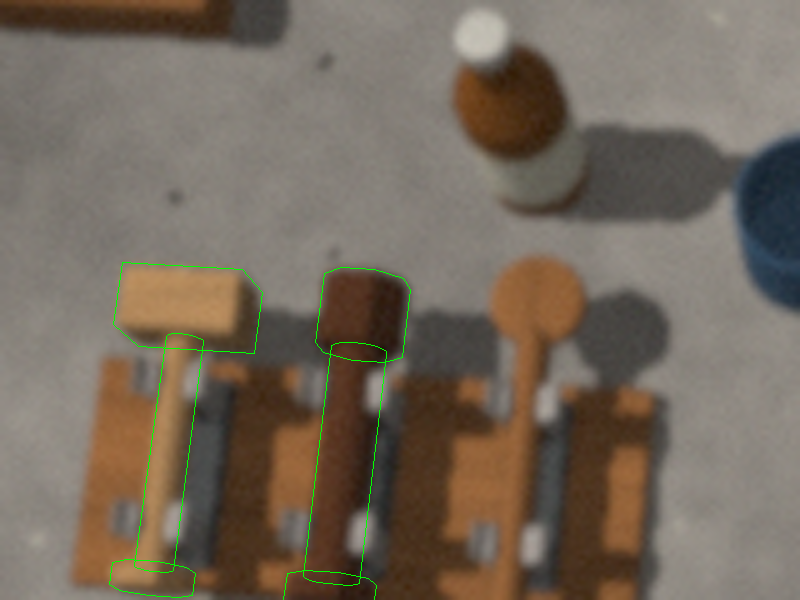

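View pics/s10ov.png

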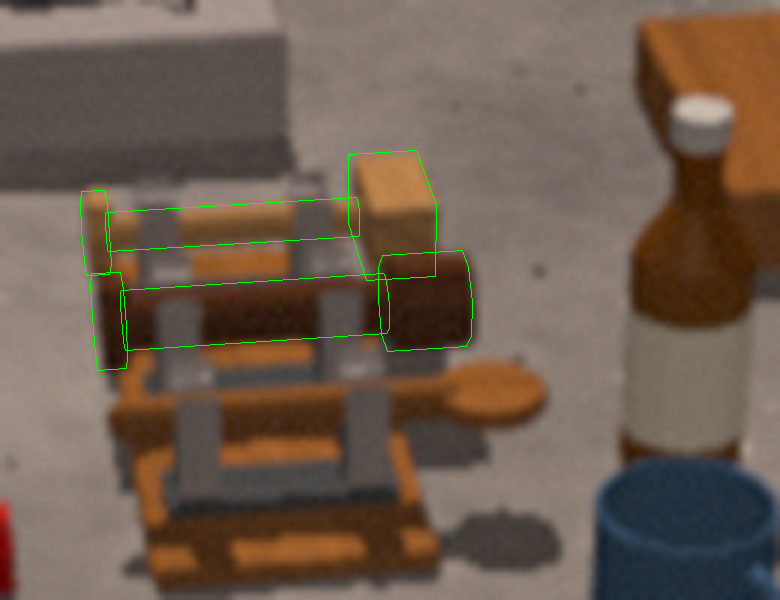

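The overlay at seated height agrees with both tools in both views to about a pixel, roughly 2 mm. The spoon and the bystanders in view look unmoved, and the arm is clear. I'll hand it in.

```bash
python3 -m inch '[[[0,0,0],0],[[0,0,0],0],[[0,0,0],0]]'; python3 -c "
from h import *
finish_job()"
```

```text
time_s: 20.0
tool_pos: [0.3115, -0.0124, 0.2276]
orientation: [-0.001, -2.221, 2.22]
ft_force: [-0.3, 0.4, -0.4]
width: 0.0472
the job is handed in; nothing more can be done
```

I pressed the pestle into the wide clips (middle station) and the pale mallet into the free narrow clips (left station). I then released both, moved the arm clear, and handed the job in at about 20 s of the 69 s allowed. No verdict is reported.

**Pressing:** Each shaft went down to a tool height of about 57–58 mm and stopped there. The force dropped after the lips and then rose to 13–14 N at the stop, so both are fully home.

**Last checks:**
- Wrist pictures after each release show both clips closed over each shaft.
- Outlines of the seated poses drawn on the final top and side pictures match to about a pixel, roughly 2 mm. This was judged by eye.
- The spoon, bottle and mug looked unmoved in the last pictures. I did not measure their shift, and I did not look again at the mortar, jar or dish.

**Disagreements:**
- The first hand-picked rack position was 2–3 mm off, so I used the silhouette fit instead.
- The top and side cameras differed by up to about 3 mm in x, well inside the 20 mm allowed along the shaft.

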